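# Tighten the antenna nut in its recess with a ring spanner

### The job

With the ring spanner, tighten the hex nut in the housing's recess clockwise until it is fully tight against its stop; the walls allow only short strokes, so lift the spanner off and reseat it for each new bite, and do not turn the nut with the fingers. Then lay the spanner flat on the grey mat, setting it down in the grip and not dropping it, and let go. Leave all the other things on the desk where they are.

Things in the scene. Friction and masses are not known exactly. Their poses are not given: they have to be found in the camera images.
- case: aluminium antenna housing fixed to the desk, 40 mm high. Origin on the desk straight under the nut's axis; x points from the nut to the housing's long end (the body reaches 45 mm to -x, 115 mm to +x, 75 mm to either side). A three-sided walled recess, open to -x, stands on it round the nut.
- recess_mouth (a point): middle of the recess's open side, 33.5 mm from the nut's axis to the housing's -x, level with the side walls' tops (90 mm above the desk). Side walls: inner faces 46 mm either side of the axis, from here 90 mm back; a low back wall (60 mm above the desk): inner face 50 mm behind the axis; 6 mm thick. A seated spanner's handle comes out here and swings about 0.8 rad either way from the housing's -x until the walls block it.
- nut_top (a point): centre of the steel hex nut's top, 72 mm above the desk; z up; x is square to one of the six flats and turns with the nut. 40 mm across flats, 18 mm high: a 13 mm hexagon topped by a round bevel (5 mm high, 40 narrowing to 31 mm) that guides a ring in; a 20 mm round brass stub stands 3 mm above it. It sits on a round seat 66 mm across, 54 mm above the desk, on which the spanner's underside comes to rest. It turns in place without rising or sinking.
- nut (a joint): how far the nut has been turned clockwise seen from above (rad). It starts somewhere between 0 and 0.5, is stiff throughout (about 0.3 N m) and stays where it is left; at 2.2 it meets a hard stop: fully tight (pushed much harder than 1 N m there, the spanner may slip over the corners).
- spanner: loose steel ring spanner, about 0.22 kg (varies), 180 mm long, lying flat on the mat. Origin at the centre of the ring's hexagonal opening, on its underside; z up, the handle runs to -x. Ring: hexagonal outside, 56 mm across flats, 14 mm high. Shank 16 mm wide, 10 mm high, x = -27 to -68 mm; black grip 18 mm wide, 26 mm high, x = -62 to -152 mm. All undersides are level.
- spanner_ring (a point): centre of the top of the spanner's ring, 14 mm above the underside. The opening goes right through, 42.2 mm across flats (1.1 mm play on each side of the nut, about 0.1 rad of turning play either way), with two flats square to the handle's axis: it fits the nut when its x axis equals the nut's x axis up to a multiple of 60 degrees.
- spanner_grip (a point): point in the spanner's grip, 85 mm from the ring's centre along -x and 13 mm above the underside: a good place to hold it. Held here it pivots slowly in the fingers if the ring is pressed on something with more than about 5 N or jams on the nut as it is lifted; laid flat and taken anew it is level again.
- mat: grey bench mat fixed to the desk, 260 x 190 x 3 mm, left or right of the housing. Origin under its centre; x along its 260 mm side. The spanner starts on its +y half, the screwdriver lies on its -y half.
- screwdriver: slim screwdriver about 200 mm long, lying loose on the mat beside the spanner (about 100 mm away). Origin under its middle.
- spare: loose spare steel ring, 28 mm across, 10 mm high, lying in the shallow tray. Origin under its centre.
- board: loose green circuit board, 85 x 56 x 24 mm high, lying on the desk in front of the housing (robot side). Origin under its centre.
- jar: closed clear jar, 70 mm across, 130 mm high, behind the housing. Origin under its centre.
- carton: small closed cardboard box 65 x 100 x 45 mm high, behind the housing. Origin under its centre.
Things that resemble listed ones, but are neither listed nor needed, are in the scene too. Of the things like the spanner, leave any that is green; of the rest the smaller one is meant.

How it is judged:
On the way, in this order (a step that is already met when the one before it is completed fails the run):
1. the spanner's ring is seated on the nut (horizontal distance between spanner and nut_top below 0.005 m and z of spanner in the frame of nut_top between -0.022 and -0.012 m), for 0.1 s.
2. after a first stroke the spanner is lifted off the nut, which is not yet tight (value of joint nut between 0.55 and 2.05 rad and z of spanner in the frame of nut_top above 0.001 m), for 0.05 s.
3. the nut is fully tight with the spanner seated on it (all of step 1 and value of joint nut above 2.12 rad), for 0.1 s.
4. the spanner is set down on the mat while still held (z of spanner in the frame of mat between -0.002 and 0.01 m and x of spanner_grip in the frame of mat between -0.12 and 0.12 m and y of spanner_grip in the frame of mat between -0.085 and 0.085 m and x of spanner in the frame of mat between -0.14 and 0.14 m and y of spanner in the frame of mat between -0.1 and 0.1 m and contact force between the fingers and spanner above 0.5 N), for 0.05 s.
At the end, for the whole second after the job is handed in: The nut is within 0.08 rad of its stop (joint nut above 2.12) and the spanner lies flat and still on the mat (underside less than 10 mm above the mat's underside, tilt under 0.12 rad, grip point and ring centre within the mat's area), released (value of joint nut above 2.12 rad and z of spanner in the frame of mat between -0.002 and 0.01 m and x of spanner_grip in the frame of mat between -0.12 and 0.12 m and y of spanner_grip in the frame of mat between -0.085 and 0.085 m and x of spanner in the frame of mat between -0.14 and 0.14 m and y of spanner in the frame of mat between -0.1 and 0.1 m and angle between spanner's own z axis and vertical below 0.12 rad and linear speed of spanner below 0.02 m/s); the robot touches nothing.
It fails at once if the fingers push on the nut (over 3 N) (contact force between the fingers and nut above 3 N).
It fails at once if another loose thing on the desk is moved by more than 30 mm (distance of any of screwdriver, spare, board, jar, carton from where it was at the start of the episode above 0.03 m).
It also fails if it takes over 72 s, if anything falls off the work surface, if the arm or the gripper's body presses on something with over 40 N, if the wrist force passes 120 N, or if a joint passes its speed limit or range.

### The arm

A 6-joint arm with a two-finger parallel gripper is mounted at the origin on the work surface. World frame = base frame: x ahead of the robot, y to its left, z up, the work surface at z = 0. Lengths are in m, angles in rad, forces in N, time in s.
With the tool pointing down it reaches from about 0.3 to 0.825 m from the base axis. Payload 5.4 kg.
Tool frame: the origin (TCP) lies at the very end of the fingers, on their centre line; the grasp point (between the pads) lies 19 mm behind it; z points along the fingers, y is the line along which they close (so a half turn about z gives the same grasp; the last joint's range is limited). The gripper opens to 92 mm and grips with 3 to 60 N. Pads are 20 mm wide; open, the fingers measure 128 mm over their backs; the gripper's body (75 mm by 189 mm) begins 69 mm behind the grasp point.
Start: joints at [-1.527, 0.158, 1.597, -0, 1.386, -0.21], TCP at [0.144, -0.557, 0.215] pointing down, gripper open.
Joint ranges: [-2.91, 2.91], [-0.94, 2.29], [0.18, 2.7], [-1.29, 4.43], [0.17, 2.64], [-3, 3]. Speed limits (rad/s): [2.57, 2.57, 3.14, 3.14, 3.14, 3.14].

### API

Orientations are given as a rotation vector (axis times angle).
In Python, from workcell import bot gives the robot as it stands. Calls block until the motion is done:
- bot.goto(position, orientation): joint-space move of the TCP to a pose.
- bot.line_to(position, rot=None, max_speed=0.15): straight line of the TCP; rot=None keeps the orientation; max_speed is the mean speed in m/s.
- bot.set_joints(angles): joint-space move.
- bot.set_gripper(opening, newtons=None): opening from 0.0 (shut) to 1.0 (fully open); newtons is the grip in N (None keeps the last); returns when the fingers have stopped.
- bot.hold(seconds).
- bot.inverse_kinematics(position, orientation): joint angles nearest the present ones, or None.
- bot.read_camera(name): name is "scene" or "top" or "wrist"; returns a dict with "pixels" (480x640x3 uint8, blue, green, red), "fx", "fy", "cx", "cy" (pixels), "R" (3x3) and "t" (3): a world point X has camera coordinates R X + t. Camera axes: x right, y down, z forward; pixel columns grow to the right and rows downward; lengths in m; the calibration is good to about 2 mm. A picture is of the moment at which its call begins. There is no depth.
A pose or a line that the arm cannot do raises bot.MotionError and nothing moves.
- bot.job_done(): hands the job in; it is judged then, once.
Readings, each from a call of its own:
- bot.current_clock(): time.
- bot.current_joints(): joint angles.
- bot.current_joint_vel(): joint speeds.
- bot.current_effort(): joint torques, N m.
- bot.current_ee_pos(): TCP position.
- bot.current_tool_rot(): TCP orientation.
- bot.current_contact_force(): force on the tool from outside, world axes, zero at the start.
- bot.current_ft_torque(): the same for the moment, N m.
- bot.current_opening(): opening from 0.0 (shut) to 1.0 (fully open).
- bot.current_grip_force(): force on a finger pad.
Only numpy, scipy, OpenCV 4.12 (cv2) and the standard library are available. Lean on these libraries where they do the work, as an engineer would, in place of code of your own. Each camera call takes 0.05 s, during which the arm holds its last target. There are 200 camera calls.

## Working session

There is one attempt and no reset: what is moved stays moved. The work goes in short steps, each a Python script; the robot and the scene stay as the last script left them, time stands still between calls to the robot, and variables do not carry over. Pictures are saved under pics/ and viewed, at most 10 in all, crops included, and the job is handed in when it is done.

```bash
mkdir -p pics; ls; python3 - <<'E'
from workcell import bot
import cv2,numpy as np
for n in ("top","scene"):
    c=bot.read_camera(n); cv2.imwrite(f"pics/{n}0.png",c["pixels"]); print(n,c["fx"],c["cx"],c["cy"],np.round(c["R"],3).tolist(),np.round(c["t"],3))
print(bot.current_clock(),bot.current_tool_rot())
E
```

```text
pics
top 446.67443283224844 307.21718196781455 243.02347774488408 [[-0.016, -1.0, -0.025], [-0.986, 0.02, -0.168], [0.169, 0.022, -0.985]] [0.026 0.548 0.992]
scene 460.9081756829483 318.4574724432065 242.95639103334142 [[0.52, 0.854, 0.002], [0.644, -0.39, -0.658], [-0.561, 0.343, -0.753]] [-0.273 -0.287  1.349]
0.1 [-3.11466241e+00 -3.97409731e-01 -2.12817743e-04]
```

View pics/top0.png

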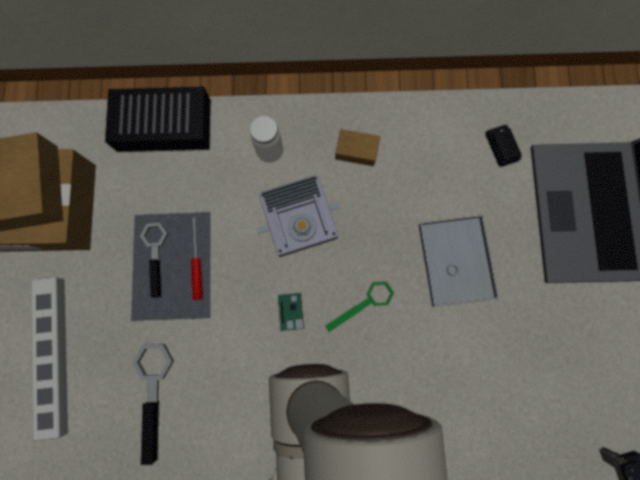

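View pics/scene0.png

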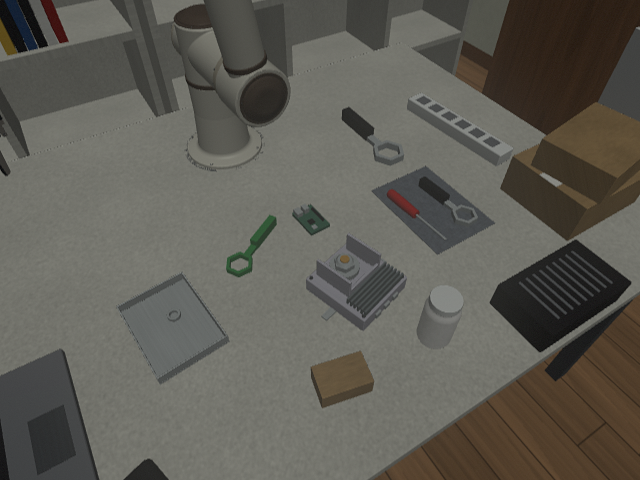

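Top view: the spanner (small, black grip) is on the mat, with its ring at (153,235) and grip at about (155,280). The nut is at (302,227), and the recess opens toward the robot, slightly right. The green spanner at (360,305) and the large one at (152,400) are decoys.

```bash
cat > h.py <<'E'
from workcell import bot
import cv2,numpy as np
from scipy.spatial.transform import Rotation as Ro
def ray(c,u,v,z):
    d=np.array(c["R"]).T@[(u-c["cx"])/c["fx"],(v-c["cy"])/c["fy"],1]; o=-np.array(c["R"]).T@np.array(c["t"])
    return o+d*(z-o[2])/d[2]
def proj(c,X):
    p=np.array(c["R"])@X+c["t"]; return c["fx"]*p[0]/p[2]+c["cx"],c["fy"]*p[1]/p[2]+c["cy"]
def down(a):  # tool z down, tool x axis at world angle a
    return (Ro.from_euler('z',a)*Ro.from_euler('x',np.pi)).as_rotvec()
def snap(n,f):
    c=bot.read_camera(n); cv2.imwrite("pics/"+f,c["pixels"]); return c
E
python3 - <<'E'
from h import *
c=bot.read_camera("top")
for n,u,v,z in [("ring",153,235,.017),("grip",155,280,.029),("nut",302,227,.075),("mat1",134,215,.003),("mat2",210,212,.003),("mat3",211,318,.003),("mat4",132,320,.003),("casefar",318,178,.04),("casefarL",262,192,.04)]:
    print(n,ray(c,u,v,z).round(3))
c=bot.read_camera("wrist"); T=bot.current_ee_pos(); R=Ro.from_rotvec(bot.current_tool_rot()).as_matrix()
o=-np.array(c["R"]).T@c["t"]; print("cam in tool",R.T@(o-T),(R.T@np.array(c["R"]).T).round(3), c["fx"],R.round(2))
E
```

```text
ring [0.581 0.39  0.017]
grip [0.47  0.376 0.029]
nut [0.581 0.026 0.075]
mat1 [0.635 0.444 0.003]
mat2 [0.638 0.255 0.003]
mat3 [0.38  0.248 0.003]
mat4 [0.379 0.437 0.003]
casefar [ 0.707 -0.013  0.04 ]
casefarL [0.676 0.122 0.04 ]
cam in tool [ 0.06964528  0.00081615 -0.16970152] [[-0.001 -0.97  -0.244]
 [ 1.    -0.001 -0.   ]
 [ 0.    -0.244  0.97 ]] 365.07392305838437 [[ 0.97  0.25 -0.  ]
 [ 0.25 -0.97  0.  ]
 [ 0.   -0.   -1.  ]]
```

```bash
python3 - <<'E'
from h import *
bot.goto([.575,.026,.22],down(.226)); c1=snap("wrist","nut1.png")
bot.goto([.53,.383,.18],down(.12)); c2=snap("wrist","sp1.png")
np.savez("cams.npz",R1=c1["R"],t1=c1["t"],R2=c2["R"],t2=c2["t"],k=[c1["fx"],c1["fy"],c1["cx"],c1["cy"]])
cv2.imwrite("pics/both.png",cv2.resize(np.vstack([c1["pixels"],c2["pixels"]]),(400,600)))
print(bot.current_clock(),bot.current_joints().round(2) if hasattr(bot.current_joints(),'round') else bot.current_joints())
E
```

```text
4.225 [ 0.44  0.38  1.39 -0.    1.36  1.89]
```

View pics/nut1.png

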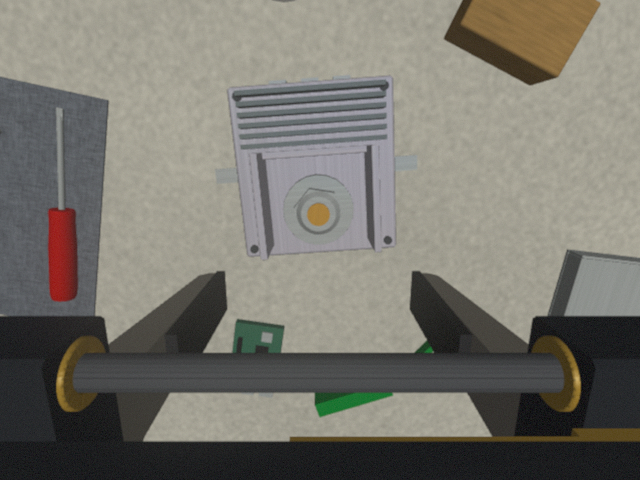

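View pics/sp1.png

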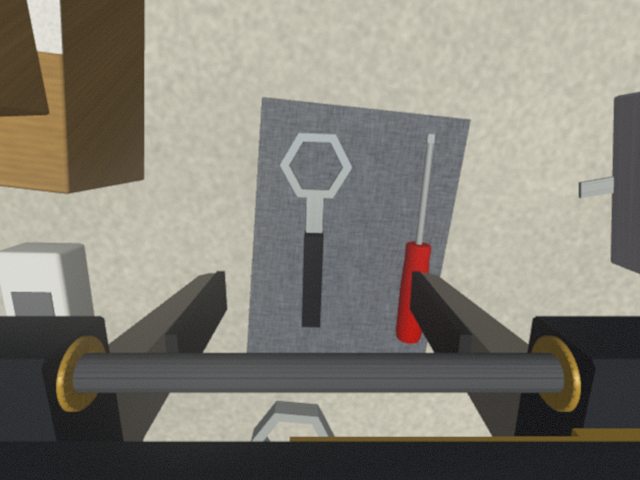

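Nut picture: brass stub at (318,214), hexagon faint inside the seat, recess open toward the robot, recess walls near-vertical in the image. Spanner picture: ring hole centre ≈(316,165), grip (303–322, 233–327).

```bash
python3 - <<'E'
from h import *
d=np.load("cams.npz"); k=d["k"]
C=[dict(fx=k[0],fy=k[1],cx=k[2],cy=k[3],R=d["R%d"%i],t=d["t%d"%i]) for i in (1,2)]
im=cv2.imread("pics/sp1.png"); hsv=cv2.cvtColor(im,cv2.COLOR_BGR2HSV)
g=im.min(2)
roi=np.zeros_like(g); roi[110:345,265:365]=1
m=((g>150)&(roi>0)).astype(np.uint8)
cs,h=cv2.findContours(m,cv2.RETR_CCOMP,cv2.CHAIN_APPROX_NONE)
for c,hh in zip(cs,h[0]):
    if hh[3]>=0 and cv2.contourArea(c)>200:
        P=np.array([ray(C[1],u,v,.017)[:2] for u,v in c[:,0]]); P32=(P*1000).astype(np.float32).reshape(-1,1,2)
        M=cv2.moments(P32); ring=np.array([M["m10"],M["m01"]])/M["m00"]/1000; print("hole area mm2",M["m00"],"exp",.866*42.2**2,ring)
b=((im.max(2)<75)&(roi>0)).astype(np.uint8)
c=max(cv2.findContours(b,0,1)[0],key=cv2.contourArea)
P=np.array([ray(C[1],u,v,.029)[:2] for u,v in c[:,0]]).astype(np.float32)*1000
r=cv2.minAreaRect(P); print("grip",r); gc=np.array(r[0])/1000
dd=ring-gc; print("ang",np.arctan2(dd[1],dd[0]),"dist (exp .107)",np.hypot(*dd))
# nut
im=cv2.imread("pics/nut1.png"); hsv=cv2.cvtColor(im,cv2.COLOR_BGR2HSV)
m=cv2.inRange(hsv,(8,120,100),(28,255,255)); m[:180]=0;m[250:]=0;m[:,:280]=0;m[:,360:]=0
M=cv2.moments(m,True);u,v=M["m10"]/M["m00"],M["m01"]/M["m00"];print("stub",u,v,M["m00"],ray(C[0],u,v,.075))
# rectified nut plane crop: hexagon top edge plane z=.067, 8 px/mm, centred on stub; up=world +x, left=+y
n=ray(C[0],u,v,.075)
def warp(z,s,half):
    q=np.float32([[-half,-half],[half,-half],[half,half],[-half,half]])
    src=np.float32([proj(C[0],np.array([n[0]-b/1000,n[1]-a/1000,z])) for a,b in q])
    W=int(2*half*s); dst=np.float32([[ (a+half)*s,(b+half)*s] for a,b in q])
    return cv2.warpPerspective(im,cv2.getPerspectiveTransform(src,dst),(W,W),flags=cv2.INTER_CUBIC)
w=warp(.067,10,29); l=cv2.createCLAHE(4,(4,4)).apply(cv2.cvtColor(w,cv2.COLOR_BGR2GRAY)); cv2.imwrite("pics/nutz.png",l)
# case line angles: LSD
ls=cv2.createLineSegmentDetector().detect(cv2.cvtColor(im,cv2.COLOR_BGR2GRAY))[0][:,0]
for x1,y1,x2,y2 in ls:
    if 225<min(x1,x2) and max(x1,x2)<400 and 75<min(y1,y2) and max(y1,y2)<260 and np.hypot(x1-x2,y1-y2)>70:
        z=.09 if abs(y1-y2)>abs(x1-x2) else .04
        p=ray(C[0],x1,y1,z);q=ray(C[0],x2,y2,z);a=np.arctan2(q[1]-p[1],q[0]-p[0]);print([int(t) for t in(x1,y1,x2,y2)],round((a+np.pi/4)%(np.pi/2)-np.pi/4,3))
E
```

```text
hole area mm2 1623.4552990114316 exp 1542.2074400000001 [0.58469023 0.38980795]
grip ((480.4043884277344, 380.9962463378906), (92.95012664794922, 17.244972229003906), 4.814350128173828)
ang 0.08429548773437372 dist (exp .107) 0.10465745889166318
stub 318.0243243243243 214.1081081081081 370.0 [0.5887791  0.02741075 0.075     ]
[378, 87, 241, 97] 0.294
[383, 97, 238, 108] 0.294
[383, 108, 239, 118] 0.294
[367, 241, 363, 151] 0.296
[370, 144, 374, 250] 0.293
[383, 118, 239, 129] 0.294
[266, 257, 255, 152] 0.292
[265, 159, 273, 244] 0.293
[384, 128, 240, 139] 0.294
[236, 113, 384, 102] 0.294
[239, 144, 385, 133] 0.293
[385, 138, 241, 149] 0.293
[234, 92, 385, 80] 0.294
[237, 102, 381, 91] 0.294
[239, 133, 384, 123] 0.293
[236, 123, 384, 112] 0.293
[236, 174, 225, 90] 0.295
[245, 255, 236, 176] 0.293
[228, 89, 247, 246] 0.295
[269, 157, 360, 150] 0.293
[393, 209, 390, 78] 0.295
[273, 252, 368, 246] 0.292
```

View pics/nutz.png

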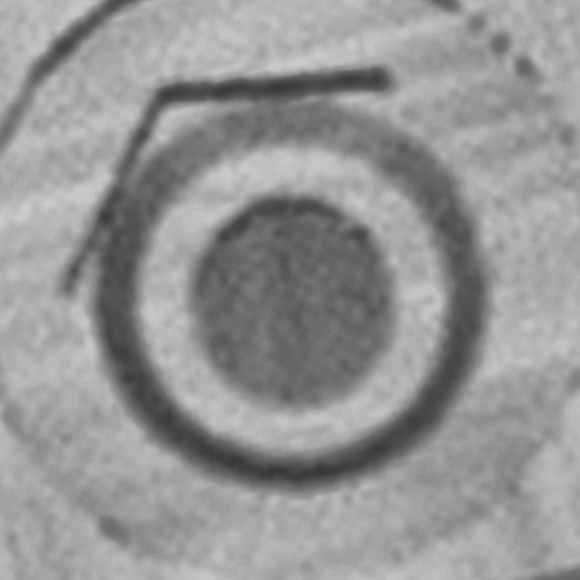

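The rectified crop shows two hexagon edges meeting at (165,95). One runs to (385,78) and the other to (70,285), each about 22 mm long and 20 mm from the axis. That puts the nut's flat normal at about 0.07 rad (mod 60°), and the housing x axis is at 0.294 rad. Now I'll pick up the spanner and hover over the nut.

```bash
cat >> h.py <<'E'
def tcp(c,a,z,r=.085): return [c[0]-r*np.cos(a),c[1]-r*np.sin(a),z]
E
python3 - <<'E'
from h import *
ring=[.5847,.3898]; a=.084; nut=[.5888,.0274]
bot.set_gripper(.5,45)
bot.goto(tcp(ring,a,.06),down(a)); bot.line_to(tcp(ring,a,.006),down(a),.08)
bot.set_gripper(0,45); print(bot.current_opening()*92,bot.current_grip_force())
bot.line_to(tcp(ring,a,.14),down(a),.15)
bot.line_to(tcp(nut,.07,.14),down(.07),.25)
bot.line_to(tcp(nut,.07,.105),down(.07),.08)
c=snap("wrist","hov.png"); np.savez("hov.npz",R=c["R"],t=c["t"])
print(bot.current_clock(),bot.current_ee_pos(),bot.current_contact_force())
E
```

```text
18.126803231733152 44.999054074287415
10.2167 [0.50438067 0.02146659 0.10534376] [-0.40502487 -0.13301078 -2.19363286]
```

View pics/hov.png

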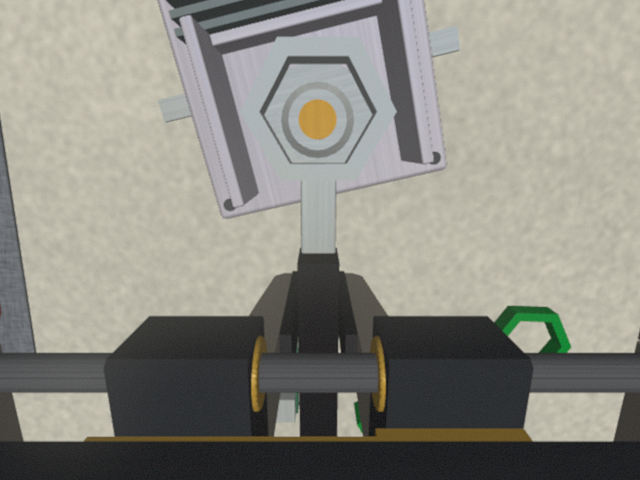

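The ring hangs level over the nut. The rim corners are at about (290,57), (350,57), (377,110), (347,163), (292,163) and (262,110), with the stub at (318,119). Next I'll refine the offset from this one view and check that the hex sides line up.

```bash
python3 - <<'E'
from h import *
d=np.load("hov.npz"); k=np.load("cams.npz")["k"]; C=dict(fx=k[0],fy=k[1],cx=k[2],cy=k[3],R=d["R"],t=d["t"])
im=cv2.imread("pics/hov.png"); hsv=cv2.cvtColor(im,cv2.COLOR_BGR2HSV)
m=cv2.inRange(hsv,(8,120,100),(28,255,255)); m[:80]=0;m[160:]=0;m[:,:270]=0;m[:,370:]=0
M=cv2.moments(m,True); n=ray(C,M["m10"]/M["m00"],M["m01"]/M["m00"],.075); print("stub",n, "dia",2*np.sqrt(M["m00"]/np.pi))
P=np.array([ray(C,u,v,.1163) for u,v in [(290,57),(350,57),(377,110),(347,163),(292,163),(262,110)]])
print("hole",P.mean(0)); print("across flats",np.linalg.norm((P[0]+P[1]-P[3]-P[4])[:2])/2,"corner",np.linalg.norm(P[2]-P[5]))
f=(P[0]+P[1]-P[3]-P[4])[:2]; print("ring ang",np.arctan2(f[1],f[0]))
T=bot.current_ee_pos(); print("offset tcp->hole",np.linalg.norm((P.mean(0)-T)[:2]),"corr",n-P.mean(0))
w=cv2.resize(im[30:190,230:410],None,fx=4,fy=4,interpolation=cv2.INTER_CUBIC)[:600]; cv2.imwrite("pics/hovz.png",w)
E
```

```text
stub [0.58838881 0.02732393 0.075     ] dia 38.09846559899868
hole [0.58841689 0.02615841 0.1163    ]
across flats 0.041220751846434193 corner 0.047203483670637425
ring ang 0.06576078198901358
offset tcp->hole 0.08416708386128863 corr [-2.80710770e-05  1.16552004e-03 -4.13000000e-02]
```

View pics/hovz.png

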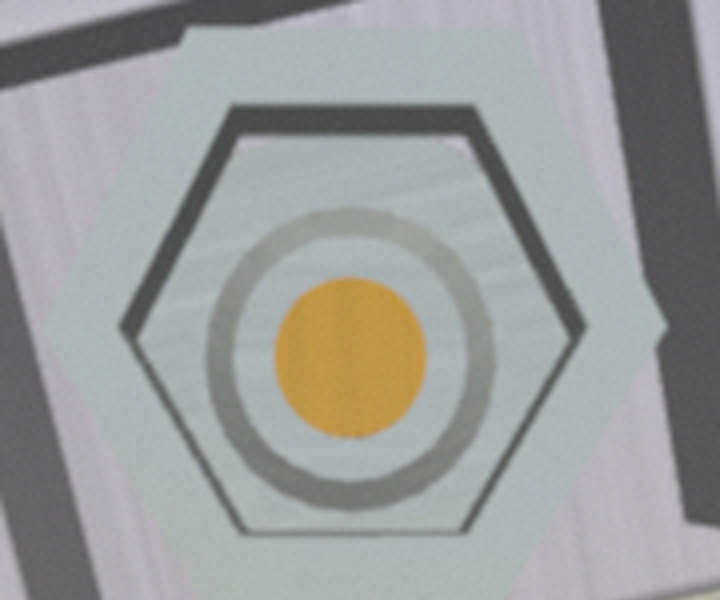

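Aligned to within about 1 mm (the ring's inner sides and the nut's bevel are concentric). Descending with the force watched.

```bash
cat >> h.py <<'E'
NUT=np.array([.5884,.0270]); RR=.0845; CASE=.294
def descend(a,z0=.092,zs=.0575):
    f0=np.array(bot.current_contact_force())
    for z in np.arange(z0-.004,zs-.0001,-.0035).tolist()+[zs]:
        bot.line_to(tcp(NUT,a,z,RR),down(a),.05)
        f=np.array(bot.current_contact_force())-f0
        if abs(f[2])>4: break
    print("desc a=%.3f z=%.4f"%(a,bot.current_ee_pos()[2]),f.round(1)); return f
def moment():  # moment about nut axis from contact force at tcp
    F=np.array(bot.current_contact_force()); T=np.array(bot.current_ee_pos()); M=np.array(bot.current_ft_torque())
    r=T[:2]-NUT; return r[0]*F[1]-r[1]*F[0], M[2]
def stroke(a,b,z,maxm=9,step=.12):
    n=max(1,int(np.ceil(abs(b-a)/step)))
    for x in np.linspace(a,b,n+1)[1:]:
        bot.line_to(tcp(NUT,x,z,RR),down(x),.06)
        m=moment(); print("  %.3f off %.3f m %.2f mz %.2f"%(x,x-CASE,*m),np.round(bot.current_contact_force(),1))
        if m[0]>maxm: break
    return x
E
python3 - <<'E'
from h import *
a=.07
bot.line_to(tcp(NUT,a,.092,RR),down(a),.05); print(moment()); descend(a)
snap("wrist","seat.png"); print(bot.current_clock())
E
```

```text
(np.float64(-0.040362467885819577), np.float64(0.06191926289334288))
desc a=0.070 z=0.0575 [0.  0.  0.5]
13.175
```

```bash
python3 - <<'E'
from h import *
x=stroke(.07,CASE-.72,.0575,maxm=1.0)
snap("wrist","s1.png"); print(x,bot.current_ee_pos(),bot.current_clock())
E
```

```text
-0.029 off -0.323 m -0.14 mz 0.17 [-0.5  1.7 -1.3]
  -0.128 off -0.422 m -0.13 mz 0.10 [-2.4  1.8 -0.7]
  -0.228 off -0.522 m -0.09 mz 0.06 [-2.4  1.7 -1.2]
  -0.327 off -0.621 m -0.10 mz 0.06 [-3.1  2.2 -0.6]
  -0.426 off -0.720 m -0.10 mz -0.01 [-4.8  3.4  0. ]
-0.426 [0.51098832 0.0618292  0.05732951] 14.6833
```

View pics/s1.png

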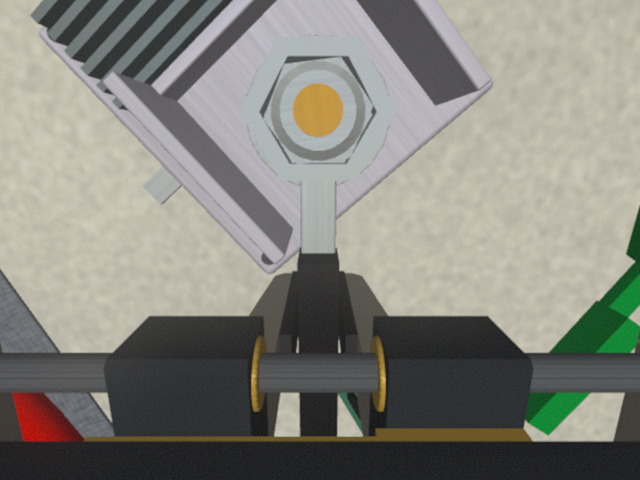

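The spanner is still seated, with the stub centred at (318,110). The nut's hex lags the ring by about 0.1 rad, which is the expected play. I'll relax, lift and check the nut's angle.

```bash
python3 - <<'E'
from h import *
a=-.426+.09
bot.line_to(tcp(NUT,a,.0575,RR+.0005),down(a),.05); print(np.round(bot.current_contact_force(),1))
bot.line_to(tcp(NUT,a,.066,RR+.0005),down(a),.03);print(np.round(bot.current_contact_force(),1))
bot.line_to(tcp(NUT,a,.098,RR),down(a),.06);print(np.round(bot.current_contact_force(),1))
c=snap("wrist","l1.png"); np.savez("l1.npz",R=c["R"],t=c["t"]); print(bot.current_clock(),c["cx"])
im=c["pixels"]; cv2.imwrite("pics/l1z.png",cv2.resize(im[20:170,230:410],None,fx=4,fy=4,interpolation=cv2.INTER_CUBIC))
E
```

```text
[-0.8 -0.  -2.6]
[-0.1  0.5 -1.9]
[-0.3  0.2 -2.9]
16.15 317.99421847662796
```

View pics/l1z.png

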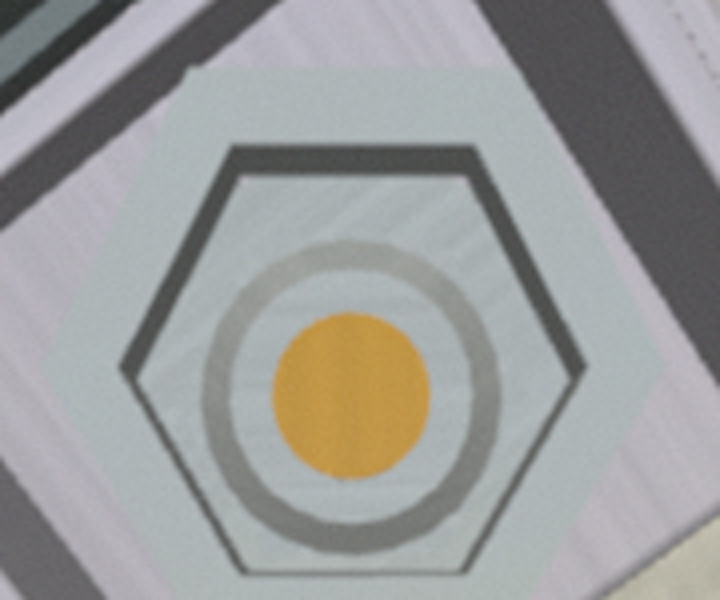

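```bash
cat >> h.py <<'E'
def radial():
    F=np.array(bot.current_contact_force())[:2]; r=np.array(bot.current_ee_pos())[:2]-NUT; r/=np.linalg.norm(r); return F@r, r[0]*F[1]-r[1]*F[0]
def stroke2(a,b,z,maxt=10,step=.12):
    n=max(1,int(np.ceil(abs(b-a)/step))); R=RR
    for x in np.linspace(a,b,n+1)[1:]:
        bot.line_to(tcp(NUT,x,z,R),down(x),.06)
        fr,ft=radial(); mz=bot.current_ft_torque()[2]; print("  off %.3f fr %.1f ft %.1f mz %.2f"%(x-CASE,fr,ft,mz), "j6 %.2f"%bot.current_effort()[5])
        R+=np.clip(.0001*fr,-.0005,.0005)
        if abs(ft)>maxt or abs(mz)>1.2: break
    return x,R
E
python3 - <<'E'
from h import *
a=.717
bot.line_to(tcp(NUT,a,.098,RR),down(a),.12)
f=descend(a,.095)
if abs(f[2])<4:
    x,R=stroke2(a,CASE-.72,.0575); print(x,R)
snap("wrist","s2.png"); print(bot.current_clock())
E
```

```text
desc a=0.717 z=0.0574 [0.7 3.3 0.3]
  off 0.309 fr -2.7 ft -4.7 mz 0.30 j6 0.44
  off 0.194 fr -1.6 ft -5.1 mz 0.36 j6 0.48
  off 0.080 fr 1.1 ft -4.9 mz 0.38 j6 0.50
  off -0.034 fr 3.2 ft -5.6 mz 0.40 j6 0.47
  off -0.149 fr 2.6 ft -4.6 mz 0.41 j6 0.43
  off -0.263 fr 3.1 ft -4.5 mz 0.29 j6 0.44
  off -0.377 fr 2.4 ft -4.5 mz 0.26 j6 0.39
  off -0.491 fr 2.4 ft -2.1 mz 0.26 j6 0.33
  off -0.606 fr 1.1 ft -2.3 mz 0.11 j6 0.24
  off -0.720 fr 1.0 ft -1.1 mz 0.06 j6 0.16
-0.426 0.08575092386744392
23.2917
```

```bash
python3 - <<'E'
from h import *
a=-.426+.09; R=RR+.0007
bot.line_to(tcp(NUT,a,.0575,R),down(a),.05); print(np.round(bot.current_contact_force(),1))
bot.line_to(tcp(NUT,a,.066,R),down(a),.03);print(np.round(bot.current_contact_force(),1))
bot.line_to(tcp(NUT,a,.098,RR),down(a),.06)
def chk(n,zt):
    c=snap("wrist",n); im=c["pixels"]; hsv=cv2.cvtColor(im,cv2.COLOR_BGR2HSV)
    m=cv2.inRange(hsv,(8,120,100),(28,255,255)); m[:60]=0;m[180:]=0;m[:,:270]=0;m[:,370:]=0
    M=cv2.moments(m,True); print("stub",ray(c,M["m10"]/M["m00"],M["m01"]/M["m00"],.075).round(4),"px",M["m10"]/M["m00"],M["m01"]/M["m00"])
    return c
chk("l2.png",0)
a=.717; bot.line_to(tcp(NUT,a,.098,RR),down(a),.12); chk("l2b.png",0)
f=descend(a,.095); snap("wrist","seat3.png"); print(bot.current_clock())
E
```

```text
[ 0.3  0.6 -2.3]
[ 0.3  0.4 -2.3]
stub [0.5883 0.0273 0.075 ] px 317.3336058871627 118.47751430907604
stub [0.5883 0.0274 0.075 ] px 315.21844660194176 116.1504854368932
desc a=0.717 z=0.0575 [ 0.5  2.2 -0.8]
28.85
```

```bash
python3 - <<'E'
from h import *
x=.717; R=RR
for x in np.r_[np.linspace(.717,.18,6)[1:],np.arange(.14,-.3,-.03)]:
    bot.line_to(tcp(NUT,x,.0575,R),down(x),.06)
    fr,ft=radial(); mz=bot.current_ft_torque()[2]; j=bot.current_effort()[5]
    print("off %.3f fr %.1f ft %.1f mz %.2f j6 %.2f"%(x-CASE,fr,ft,mz,j))
    R+=np.clip(.0001*fr,-.0005,.0005)
    if abs(mz)>.8 or abs(ft)>11 or j>.95: break
snap("wrist","s3.png"); print(x,R,bot.current_clock(),bot.current_ee_pos(),tcp(NUT,x,.0575,R))
E
```

```text
off 0.316 fr -3.2 ft -4.5 mz 0.41 j6 0.45
off 0.208 fr -0.7 ft -4.7 mz 0.44 j6 0.49
off 0.101 fr 0.3 ft -4.6 mz 0.39 j6 0.51
off -0.007 fr 2.3 ft -5.6 mz 0.43 j6 0.48
off -0.114 fr 2.5 ft -4.4 mz 0.39 j6 0.46
off -0.154 fr 2.9 ft -4.0 mz 0.49 j6 0.51
off -0.184 fr 1.8 ft -3.0 mz 0.45 j6 0.50
off -0.214 fr 1.3 ft -3.5 mz 0.40 j6 0.46
off -0.244 fr -0.3 ft -2.5 mz 0.45 j6 0.48
off -0.274 fr 0.9 ft 1.5 mz 0.65 j6 0.65
off -0.304 fr 0.5 ft 5.1 mz 0.77 j6 0.81
off -0.334 fr 1.5 ft 8.5 mz 0.89 j6 0.93
-0.03999999999999998 0.08548823344076392 32.15 [0.50345433 0.02811753 0.05774132] [np.float64(0.5029801480277302), np.float64(0.0304186175360877), 0.0575]
```

The stop is clear: torque stays flat to −0.244, then rises steadily. Now relax, lift, and return the spanner to its old place on the mat.

```bash
python3 - <<'E'
from h import *
bot.hold(.2)
a=CASE-.15; R=RR+.0007
bot.line_to(tcp(NUT,a,.0575,R),down(a),.05); print(np.round(bot.current_contact_force(),1))
bot.line_to(tcp(NUT,a,.066,R),down(a),.03);print(np.round(bot.current_contact_force(),1))
bot.line_to(tcp(NUT,a,.14,RR),down(a),.1)
ring=[.5847,.3898]; b=.084
bot.line_to(tcp(ring,b,.14),down(b),.2)
bot.line_to(tcp(ring,b,.016),down(b),.12); f0=np.array(bot.current_contact_force())
for z in np.arange(.012,.0039,-.001):
    bot.line_to(tcp(ring,b,z),down(b),.04); f=bot.current_contact_force()-f0
    if f[2]>2.5: break
print("z",z,f.round(1)); bot.hold(.3); print(bot.current_grip_force(),bot.current_clock())
snap("wrist","put.png"); 
E
```

```text
[ 0.2  0.8 -2.2]
[-0.9  0.9 -1.5]
z 0.006999999999999996 [0.1 0.2 3.4]
44.99383807182312 39.1167
```

View pics/put.png

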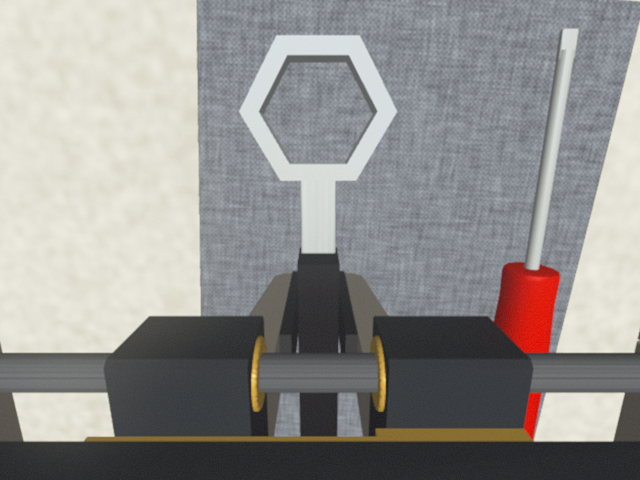

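The spanner lies flat on the mat in the grip: ring at about (318,108), screwdriver undisturbed on the right. I'll release, then check the nut's angle numerically from above before handing in.

```bash
python3 - <<'E'
from h import *
ring=[.5847,.3898]; b=.084
bot.set_gripper(.5); bot.line_to(tcp(ring,b,.15),down(b),.12)
bot.goto([.575,.026,.22],down(.226)); c=snap("wrist","nut2.png")
for f in ("nut1.png","nut2.png"):
    im=cv2.imread("pics/"+f); g=cv2.resize(cv2.cvtColor(im,cv2.COLOR_BGR2GRAY)[175:245,280:360],None,fx=4,fy=4,interpolation=cv2.INTER_CUBIC)
    print(f)
    for x1,y1,x2,y2 in cv2.createLineSegmentDetector().detect(g)[0][:,0]/4:
        p,q=[ray(c,280+u,175+v,.067)[:2] for u,v in((x1,y1),(x2,y2))]; L=np.linalg.norm(p-q)
        e=(q-p)/L; n=np.array([-e[1],e[0]]); dist=(p-NUT)@n; ang=np.arctan2(n[1],n[0])
        if L>.011 and .017<abs(dist)<.023: print("L %.3f d %.4f normal mod60 rel case %.3f"%(L,abs(dist),(ang-CASE+np.pi/6)%(np.pi/3)-np.pi/6))
print(bot.current_clock())
E
```

```text
nut1.png
L 0.022 d 0.0213 normal mod60 rel case -0.215
L 0.012 d 0.0197 normal mod60 rel case -0.215
nut2.png
L 0.022 d 0.0215 normal mod60 rel case -0.109
L 0.013 d 0.0198 normal mod60 rel case -0.113
L 0.011 d 0.0194 normal mod60 rel case -0.335
42.525
```

The nut's flats now sit at −0.11 rad relative to the housing. For a nut zeroed on the housing axis, the 2.2 rad stop would be at −0.106, so it is fully tight.

```bash
python3 -c "
from workcell import bot
bot.hold(.2); print(bot.job_done(), bot.current_clock())"
```

```text
the job is handed in; nothing more can be done
the job is handed in; nothing more can be done
```

I tightened the nut to its stop in three bites (camera check reads about 2.2 rad), laid the spanner flat on the mat and let go, and handed the job in with about 43 s on the clock; no verdict was shown.

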